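# Present a moulded wax pattern to the inspection camera

## Task

On the open mould, draw the locking slide with the red knob fully back so that it frees the tail of the green wax pattern, then lift that pattern out of the cavity. Present it to the inspection camera: hold it in the air, upright in the camera's view (gate up), with its end plate facing the lens squarely, centred in front of it and about 100 mm from it. Finish while holding it there, still and in the gripper only (do not put it down or let go), without touching the camera or its stand and without disturbing the other patterns, the spray can, the wrench and the brush.

Things in the scene. Friction and masses are not known exactly. Their poses are not given: they have to be found in the camera images.
- pattern: Green wax pattern in the mould, 60 g. Origin: centre of the bar's underside; x along the bar to the end plate, z up. Bar 90 long (x -45..45), 18 wide, 18 high; tail tab x -60..-45, 10 high, caught under the slide; end plate x 45..55, 34 wide, 30 high, outer face with a dark disc; gate (handling stub) over the origin: 24 along x, 20 wide in y, z 18..56; grip its y sides from above.
- end_face (a point): Centre of the outer face of the pattern's end plate, at x 55, y 0, z 15 mm in the pattern's frame; axes as the pattern's.
- mould: Fixed lower mould half, aluminium, 170 (x) by 130 (y), on a dark bolster 190 by 150. Origin: centre of the underside, on the table; top face 50 mm up. The pattern lies in a cavity 14 mm deep (floor 36 mm up, 2 mm clearance), origin over the mould's origin, axes along the mould's; it comes out straight up.
- lock_knob (a point): On the axis of the red knob of the locking slide, at the height for the grip pads, 30 mm above the mould's top face. Knob: upright cylinder 18 mm across, 34 high, on the 10 mm high slide bar, its top 15 mm above this point. Axes as the mould's: own +y is the way the slide is drawn back.
- lockslide (a joint): Travel of the locking slide: a brass bar 16 wide, 80 long, 10 high lying across the pattern's tail on the mould's top. 0 = locked over the tail, 0.045 m = fully back at its end stop. It stays where it is left (friction about 2 N).
- camstand: Inspection camera's fixed stand: grey foot 120 by 110 mm, steel column 24 across, 440 high, with a blue carriage and the black camera head with white ring light (64 across). Origin: underside of the foot, on the column's axis; z up; own -x is the side the camera looks to. Head height and tilt vary between runs and stay clamped.
- lens (a point): Centre of the lens's front. Own -x is the viewing direction (9 to 32 degrees below level); y level; z up across the view. The head reaches 32 mm sideways and 110 mm behind this point. A well-presented pattern has its own axes along these axes (its x towards the lens) and its end face at x = -100 mm, y = z = 0 here.
- pattern_bench0: A loose green pattern of the same shape on the table; a bystander.
- pattern_bench1: Another loose green pattern on the table; a bystander.
- pattern_tray: A green pattern in the blue tray (120 by 200 by 45 mm); a bystander.
- spraycan: Spray can with a blue band, 56 across, 190 high, loose; origin under its centre; a bystander.
- wrench: A 170 mm wrench lying on the table; a bystander.
- brush: A 180 mm brush lying on the table; a bystander.
Not all that is in view belongs to the job. What is shaped like the pattern but white is not meant.

How it is judged:
By the outcome, as a careful person would: the job done as asked, in the order asked, and still so for the second after the job is handed in, while the arm keeps its last pose, push and grip.
It also fails if it takes over 48 s, if anything falls off the work surface, if the arm or the gripper's body presses on something with over 40 N, if the wrist force passes 120 N, or if a joint passes its speed limit or range.

## Robot

A 6-joint arm with a two-finger parallel gripper is mounted at the origin on the work surface. World frame = base frame: x ahead of the robot, y to its left, z up, the work surface at z = 0. Lengths are in m, angles in rad, forces in N, time in s.
With the tool pointing down it reaches from about 0.25 to 0.725 m from the base axis. Payload 4 kg.
Tool frame: the origin (TCP) lies at the very end of the fingers, on their centre line; the grasp point (between the pads) lies 19 mm behind it; z points along the fingers, y is the line along which they close (so a half turn about z gives the same grasp; the last joint's range is limited). The gripper opens to 85 mm and grips with 20 to 120 N. Pads are 22 mm wide; open, the fingers measure 114 mm over their backs; the gripper's body (76 mm by 85 mm) begins 54 mm behind the grasp point. The pads swing forward as they close: fully open they stand 13 mm farther back than shut.
Start: joints at [1.121, 0.241, 0.005, 1.335, 0, 1.571], TCP at [0.217, 0.45, 0.231] pointing down, gripper open.
Joint ranges: [-2.72, 2.72], [-1.05, 1.87], [-1.09, 1.28], [-1.99, 2.15], [-1.42, 1.44], [-3.14, 3.14]. Speed limits (rad/s): [2.79, 2.79, 3.14, 3.14, 3.14, 3.14].

## Interface

Orientations are given as a unit quaternion [x, y, z, w].
In Python, from workcell import telemetry, vision, workorder gives the robot as it stands.
- The arm moves only by the shell command python3 -m inch 'ROWS'. ROWS is JSON, a list of rows, each a list of 3 entries, a list of its own where there are three numbers: the turn, a rotation vector about the tool's x, y, z scaled (see below), then the shift along the tool's x, y, z scaled (see below), then the closure, from -1 (fully open) to 1 (shut). A call has 1 to 10 rows; each row shifts and turns the commanded pose from where the row before left it, along the tool's axes as they then stand; what a row does not reach is not made up. The controller multiplies each number of a shift by 0.3 m and each number of a turn by 360 degrees. A row lasts 1/12 s, in which the tool goes at most 41.7 mm and 7.16 degrees, less where a joint would pass 70% of its speed; a pose out of reach is approached as far as the arm can. A call with a number of a shift or a turn outside -1 to 1 is refused whole. A call with a gripper value outside its range is refused whole. The fingers move at their own pace and stop on an object; the grip force is fixed at half the most. Time passes only in rows, so rows that do not move let the fingers close. It gives the time, the measured TCP pose, the force, the opening and the grip force at its end, in the units of the state.
- telemetry.get_obs(): the state, without advancing time (a new reading comes with each control period).
- vision.camera(name): name is "scene" or "top" or "wrist"; returns a dict with "img" (384x512x3 uint8, red, green, blue), "fov_y" (degrees; the focal length in pixels is half the picture's height over the tangent of half this angle, whatever the lens; pixels are square), "cx", "cy" (the principal point, pixels), "pose" (4x4, takes a point from camera to world coordinates). Camera axes: x right, y up, looking along -z (the intrinsics and any distortion apply to the point x, -y, -z); pixel columns grow to the right and rows downward; lengths in m; the calibration is good to about 2 mm. A picture is of the moment at which its call begins. There is no depth.
- workorder.job_done(): hands the job in; it is judged then, once.
The state is a dict: "clock": time; "joint_pos": joint angles; "joint_vel": joint speeds; "tau": joint torques, N m; "eef_pos": TCP position; "tool_rot": TCP orientation; "ft_force": force on the tool from outside, world axes, zero at the start; "ft_torque": the same for the moment, N m; "grip_width": finger opening in m; "grasp_force": force on a finger pad.
Only numpy, scipy, OpenCV 4.12 (cv2) and the standard library are available. Lean on these libraries where they do the work, as an engineer would, in place of code of your own. Each camera call takes 0.05 s, during which the arm holds its last target. There are 200 camera calls.

## Working session

There is one attempt and no reset: what is moved stays moved. The work goes in short steps, Python scripts to look and compute and a shell command to move; the robot and the scene stay as the last step left them, time stands still between calls to the robot, and variables do not carry over. Pictures are saved under pics/ and viewed, at most 10 in all, crops included, and the job is handed in when it is done.

```bash
ls; mkdir -p pics
python3 - <<'E'
from workcell import telemetry, vision
import cv2,json,pickle
o=telemetry.get_obs();print({k:o[k] for k in('clock','eef_pos','tool_rot','grip_width')})
C={}
for n in("scene","top","wrist"):
    c=vision.camera(n);C[n]=c;cv2.imwrite(f"pics/{n}0.png",c["img"][:,:,::-1]);print(n,c["fov_y"],c["cx"],c["cy"],c["pose"],[k for k in c])
pickle.dump(C,open("c0.pkl","wb"))
E
```

```text
pics
{'clock': 0.0, 'eef_pos': array([0.21712109, 0.44969341, 0.23041139]), 'tool_rot': array([ 2.23008405e-01,  9.74815959e-01, -1.02235877e-03, -2.29661364e-04]), 'grip_width': 0.08540800407713514}
scene 57.6464062126676 255.27300045350827 191.73770984800092 [[-0.68472864 -0.54623947  0.48246154  1.14520974]
 [ 0.72873579 -0.50450789  0.46305068  0.58578381]
 [-0.00953091  0.66865105  0.74351525  1.06280436]
 [ 0.          0.          0.          1.        ]] ['img', 'fov_y', 'cx', 'cy', 'pose']
top 56.59791606113735 246.61632283013097 197.92169123622057 [[-2.36711351e-04  9.80405762e-01 -1.96988543e-01  3.49164569e-01]
 [-9.99993034e-01  5.01703758e-04  3.69860575e-03  5.86337552e-03]
 [ 3.72496428e-03  1.96988046e-01  9.80398814e-01  1.17729363e+00]
 [ 0.00000000e+00  0.00000000e+00  0.00000000e+00  1.00000000e+00]] ['img', 'fov_y', 'cx', 'cy', 'pose']
wrist 70.23942805360694 259.51420550748503 190.6452453546246 [[ 0.43453189 -0.85541067 -0.28187695  0.145444  ]
 [ 0.90065501  0.4121428   0.13769121  0.48465115]
 [-0.00160898 -0.31370511  0.9495191   0.37300728]
 [ 0.          0.          0.          1.        ]] ['img', 'fov_y', 'cx', 'cy', 'pose']
```

View pics/scene0.png

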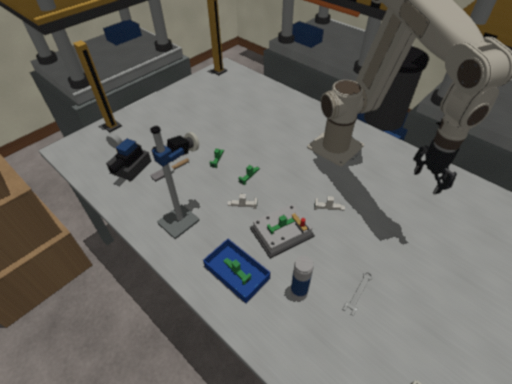

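View pics/top0.png

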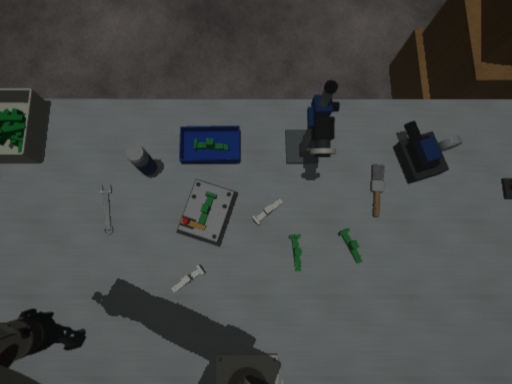

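The scene view shows the mould at (282,228), the stand's foot at (178,220) and its head at (180,148). The top view shows the mould at (208,211), with the red knob at (185,221) and the green pattern running from its tail at (202,226) to its end plate at (212,195).

Things that could be taken for the pattern (top-view pixels):
- In the mould (207,208): chosen.
- Bench greens at (296,252) and (350,245): not these.
- Tray green at (210,145): not this.
- Bin of greens at (10,130): not this.
- White ones at (268,211) and (188,278): not these.

Things that could be taken for the camera:
- Tall column with foot at (300,147): chosen.
- Low device at (420,155): decoy.

Next is a close crop to check.

```bash
cat > h.py <<'E'
import numpy as np,cv2,pickle
from scipy.spatial.transform import Rotation as R
from workcell import telemetry,vision
def f(c): return c["img"].shape[0]/2/np.tan(np.radians(c["fov_y"])/2)
def ray(c,uv):
    d=np.array([(uv[0]-c["cx"])/f(c),-(uv[1]-c["cy"])/f(c),-1]);P=c["pose"]
    d=P[:3,:3]@d;return P[:3,3],d/np.linalg.norm(d)
def plane(c,uv,z):
    o,d=ray(c,uv);return o+d*(z-o[2])/d[2]
def tri(obs):
    A=np.zeros((3,3));b=np.zeros(3);L=[ray(c,u) for c,u in obs]
    for o,d in L: M=np.eye(3)-np.outer(d,d);A+=M;b+=M@o
    p=np.linalg.solve(A,b);return p,[float(np.linalg.norm(np.cross(p-o,d))) for o,d in L]
def proj(c,p):
    q=c["pose"][:3,:3].T@(np.asarray(p)-c["pose"][:3,3]);return c["cx"]-f(c)*q[0]/q[2],c["cy"]+f(c)*q[1]/q[2]
def crop(c,x,y,w,h,k): return cv2.resize(c["img"][y:y+h,x:x+w,::-1],None,fx=k,fy=k,interpolation=cv2.INTER_CUBIC)
E
python3 - <<'E'
from h import *
C=pickle.load(open("c0.pkl","rb"))
a=np.hstack([crop(C["top"],170,170,80,80,5),crop(C["scene"],240,190,80,80,5)])
cv2.imwrite("pics/m1.png",a)
b=np.hstack([crop(C["top"],280,75,66,100,5),crop(C["scene"],140,115,80,125,4)])
cv2.imwrite("pics/s1.png",b)
t=C["top"]
for n,u,z in(("mould",(208,211),.05),("knob",(185,221),.09),("foot",(300,147),0.0)):print(n,plane(t,u,z))
E
```

```text
mould [0.53292398 0.12517651 0.05      ]
knob [0.49531222 0.1908263  0.09      ]
foot [ 0.76598549 -0.18380824  0.        ]
```

View pics/m1.png

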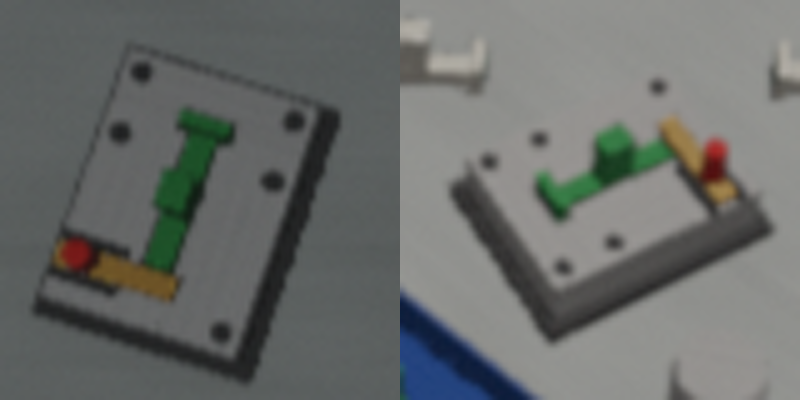

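View pics/s1.png

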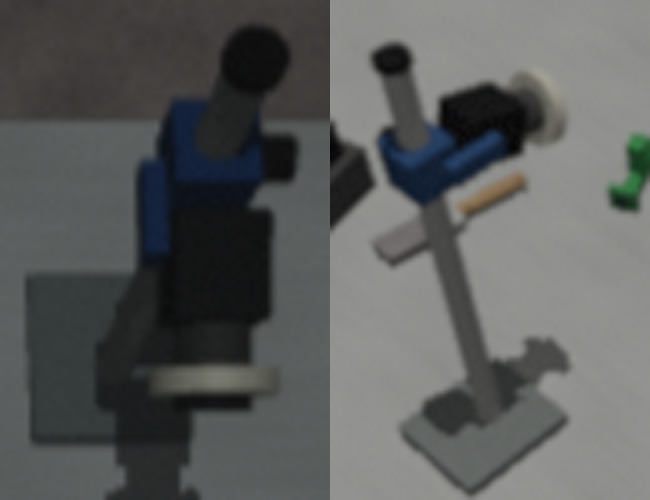

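The crops confirm the choice. The mould pattern has its tail under the brass slide, with the red knob at top-view pixel (185.4,220.6). The tall stand's ring is at scene (193.7,141) and top (323,151). Next I estimate the yaw and work out the move to a wrist-camera view over the mould.

```bash
cat >> h.py <<'E'
def go(p,Rt,vmax=.0395,wmax=6.8):
    """one row, to be repeated n times, from the present tool pose to p,Rt"""
    o=telemetry.get_obs();p0=np.array(o["eef_pos"]);R0=R.from_quat(o["tool_rot"])
    d=R0.inv().apply(np.array(p)-p0);w=(R0.inv()*Rt).as_rotvec()
    for n in range(1,80):
        S=sum(R.from_rotvec(w*k/n).as_matrix() for k in range(n));s=np.linalg.solve(S,d)
        if np.linalg.norm(s)<=vmax and np.degrees(np.linalg.norm(w))/n<=wmax: break
    print("n",n,"turn",np.round(w/n/(2*np.pi),4).tolist(),"shift",np.round(s/.3,4).tolist())
def down(yaw): # tool z down, tool y along world direction yaw
    y=np.array([np.cos(yaw),np.sin(yaw),0]);z=np.array([0,0,-1.]);return R.from_matrix(np.array([np.cross(y,z),y,z]).T)
E
python3 - <<'E'
from h import *
C=pickle.load(open("c0.pkl","rb"));t=C["top"];s=C["scene"]
a=plane(t,(170+128/5,170+43/5),.05);b=plane(t,(170+65/5,170+225/5),.05);g=a-b;print("yaw x",np.degrees(np.arctan2(g[1],g[0])))
e=plane(t,(170+207/5,170+127/5),.06);q=plane(t,(170+160/5,170+255/5),.052);g=e-q;yaw=np.arctan2(g[1],g[0]);print("yaw pat",np.degrees(yaw),e,q)
print("knob",tri([(t,(185.4,220.3)),(s,(240+(715-400)/5,190+150/5))]))
print("ring",tri([(t,(322.8,151)),(s,(193.75,141.2))]))
print("coltop",tri([(t,(280+255/5,75+60/5)),(s,(140+(392-330)/4,115+55/4))]))
o=telemetry.get_obs();R0=R.from_quat(o["tool_rot"]);print(R0.as_matrix())
for k in(1,-1):
    print(k,np.degrees((R0.inv()*down(yaw+k*np.pi/2)).magnitude()))
    go([.50,.15,.26],down(yaw+k*np.pi/2))
E
```

```text
yaw x -17.09245468642198
yaw pat -19.625038856003144 [0.58182991 0.1143108  0.06      ] [0.50043421 0.1433346  0.052     ]
knob (array([0.49699775, 0.19116076, 0.08780556]), [0.0013587988181632004, 0.0013587988181632635])
ring (array([ 0.63884839, -0.18550748,  0.31960972]), [0.004935853757473104, 0.0049358537574731255])
coltop (array([ 0.75480777, -0.18799885,  0.43420343]), [0.0006254454870713608, 0.0006254454870712352])
[[-9.00536646e-01  4.34779564e-01 -6.93262119e-04]
 [ 4.34780116e-01  9.00535379e-01 -1.51076469e-03]
 [-3.25425461e-05 -1.66191555e-03 -9.99998618e-01]]
1 6.147002967077314
n 11 turn [-0.0, -0.0, -0.0016] shift [-0.1144, -0.0502, -0.0089]
-1 173.85373629087562
n 26 turn [-0.0, 0.0, 0.0186] shift [-0.0368, 0.0713, -0.0038]
```

```bash
r='[[0,0,-0.0016],[-0.114,-0.05,-0.009],-1]'
python3 -m inch '[[[0,0,-0.0016],[-0.1144,-0.05,-0.009],-1],[[0,0,-0.0016],[-0.1144,-0.05,-0.009],-1],[[0,0,-0.0016],[-0.1144,-0.05,-0.009],-1],[[0,0,-0.0016],[-0.1144,-0.05,-0.009],-1],[[0,0,-0.0016],[-0.1144,-0.05,-0.009],-1],[[0,0,-0.0016],[-0.1144,-0.05,-0.009],-1],[[0,0,-0.0016],[-0.1144,-0.05,-0.009],-1],[[0,0,-0.0016],[-0.1144,-0.05,-0.009],-1],[[0,0,-0.0016],[-0.1144,-0.05,-0.009],-1],[[0,0,-0.0016],[-0.1144,-0.05,-0.009],-1]]'
python3 -m inch '[[[0,0,-0.0016],[-0.1144,-0.05,-0.009],-1],[[0,0,0],[0,0,0],-1],[[0,0,0],[0,0,0],-1]]'
python3 - <<'E'
from h import *
c=vision.camera("wrist");pickle.dump(c,open("w1.pkl","wb"));cv2.imwrite("pics/w1.png",c["img"][:,:,::-1]);print(telemetry.get_obs()["joint_pos"])
E
```

```text
clock: 0.98
eef_pos: [0.4745, 0.1757, 0.2582]
tool_rot: [0.174, 0.985, -0.0, -0.0]
ft_force: [0.7, 0.7, -0.3]
grip_width: 0.0855
grasp_force: 0.0
clock: 1.23
eef_pos: [0.5017, 0.1499, 0.2603]
tool_rot: [0.171, 0.985, -0.0, -0.001]
ft_force: [-0.2, 0.4, -0.6]
grip_width: 0.0851
grasp_force: 0.0
[2.92520036e-01 2.77963671e-01 1.29891621e-01 1.42431531e+00
 4.65317702e-04 6.33667464e-01]
```

View pics/w1.png

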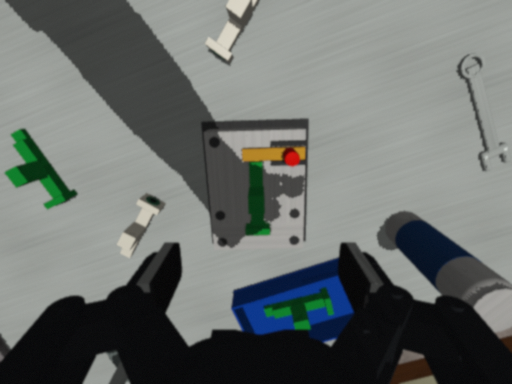

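The wrist view shows the mould at rows 120–245, the red knob at (291,157), the brass slide from (243,155) to (306,154), the green pattern along column 258 and its end plate at row 230. I measure these with masks.

```bash
cat > m.py <<'E'
from h import *
def masks(c,box):
    x0,y0,x1,y1=box;m=np.zeros(c["img"].shape[:2],np.uint8);m[y0:y1,x0:x1]=255
    h=cv2.cvtColor(c["img"],cv2.COLOR_RGB2HSV)
    r=lambda a,b:cv2.inRange(h,a,b)&m
    return dict(red=(r((0,150,60),(6,255,255))|r((174,150,60),(180,255,255))),yel=r((14,110,60),(30,255,255)),grn=r((45,110,20),(75,255,255)))
def rects(c,box):
    o={}
    for k,m in masks(c,box).items():
        n,_,st,ce=cv2.connectedComponentsWithStats(m);
        if n<2: continue
        i=1+np.argmax(st[1:,4]);pts=cv2.findNonZero(m);o[k]=(ce[i],st[i],cv2.minAreaRect(pts));print(k,ce[i].round(1),st[i],cv2.boxPoints(o[k][2]).round(1).tolist())
    return o
E
python3 - <<'E'
from m import *
c=pickle.load(open("w1.pkl","rb"));o=rects(c,(200,115,315,250))
m=masks(c,(200,115,315,250))
# yellow edges direction
ys,xs=np.nonzero(m["yel"]);
L=[plane(c,(x,ys[xs==x].mean()),.06) for x in(248,282)];g=L[1]-L[0];print("yaw y dir",np.degrees(np.arctan2(g[1],g[0])),L)
print("knob top",plane(c,o["red"][0],.093))
ys,xs=np.nonzero(m["grn"])
for y in range(160,240,5):print(y,xs[ys==y].min(),xs[ys==y].max(),end='; ')
t=pickle.load(open("c0.pkl","rb"))["top"];t2=masks(t,(170,180,250,250))["red"];ys,xs=np.nonzero(t2);print("\n",xs.mean(),ys.mean(),tri([(t,(xs.mean(),ys.mean())),(c,o["red"][0])]))
cv2.imwrite("pics/w1c.png",crop(c,195,110,125,145,4))
E
```

```text
red [290.9 157.1] [284 148  16  18 217] [[279.5, 156.5], [289.5, 146.5], [302.0, 159.0], [292.0, 169.0]]
yel [262.7 153.9] [242 147  45  15 557] [[241.8000030517578, 147.0], [305.0, 145.6999969482422], [305.29998779296875, 160.0], [242.0, 161.1999969482422]]
grn [256.3 201.5] [ 246  162   24   73 1103] [[246.0, 162.0], [269.0, 162.0], [269.0, 234.0], [246.0, 234.0]]
yaw y dir 72.04983224380204 [array([0.48274129, 0.14112783, 0.06      ]), array([0.49601462, 0.18210016, 0.06      ])]
knob top [0.49676072 0.18988956 0.093     ]Traceback (most recent call last):
  File "<stdin>", line 9, in <module>
    return umr_minimum(a, axis, None, out, keepdims, initial, where)
ValueError: zero-size array to reduction operation minimum which has no identity
```

Run:
```python
from m import *
y=np.radians(72.05)
go([.4965,.190,.063],down(y))
c=pickle.load(open("w1.pkl","rb"));m=masks(c,(200,115,315,250))["grn"]
ys,xs=np.nonzero(m)
print([(int(q),int(xs[ys==q].min()),int(xs[ys==q].max())) for q in range(162,235,4) if (ys==q).any()])
t=pickle.load(open("c0.pkl","rb"))["top"];print("can",plane(t,(149,169),0),plane(t,(138,150),.19))
cv2.imwrite("pics/w1c.png",crop(c,195,110,125,145,4))
```

```text
n 6 turn [-0.0, -0.0, -0.0007] shift [0.0092, 0.0198, 0.1096]
[(162, 250, 261), (166, 249, 262), (170, 249, 261), (174, 250, 261), (178, 250, 261), (182, 250, 262), (186, 250, 262), (190, 249, 262), (194, 249, 263), (198, 248, 263), (202, 249, 263), (206, 249, 263), (210, 249, 263), (214, 251, 263), (218, 252, 262), (222, 250, 264), (226, 246, 268), (230, 246, 269), (234, 247, 268)]
can [0.68642197 0.33521243 0.        ] [0.68907489 0.31697733 0.19      ]
```

```bash
python3 -m inch '[[[0,0,-0.0042],[0.055,0.119,0],-1],[[0,0,0],[0,0,0.13],-1],[[0,0,0],[0,0,0.13],-1],[[0,0,0],[0,0,0.13],-1],[[0,0,0],[0,0,0.11],-1],[[0,0,0],[0,0,0.08],-1],[[0,0,0],[0,0,0.05],-1],[[0,0,0],[0,0,0.027],-1],[[0,0,0],[0,0,0],-1],[[0,0,0],[0,0,0],-1]]'
python3 - <<'E'
from m import *
c=vision.camera("wrist");pickle.dump(c,open("w2.pkl","wb"));o=rects(c,(150,60,400,384));print("knob",plane(c,o["red"][0],.09));go([.4965,.190,.063],down(np.radians(72.05)))
cv2.imwrite("pics/w2.png",c["img"][:,:,::-1])
E
```

```text
clock: 2.12
eef_pos: [0.4967, 0.1916, 0.0643]
tool_rot: [0.155, 0.988, 0.0, -0.0]
ft_force: [-0.0, -0.2, -0.8]
grip_width: 0.0853
grasp_force: 0.0
red [258.7 263.4] [ 241  233   36   60 1722] [[241.0, 233.0], [276.0, 233.0], [276.0, 292.0], [241.0, 292.0]]
yel [222.1 239.1] [ 159  226  134   30 2840] [[158.60000610351562, 253.60000610351562], [159.10000610351562, 225.0], [292.29998779296875, 227.3000030517578], [291.79998779296875, 255.89999389648438]]
grn [194.5 300.8] [ 171  256   43   91 2838] [[171.0, 256.0], [213.0, 256.0], [213.0, 346.0], [171.0, 346.0]]
knob [0.49351664 0.19214007 0.09      ]
n 1 turn [0.0002, 0.0002, 0.0003] shift [0.0019, -0.0064, 0.0071]
```

View pics/w2.png

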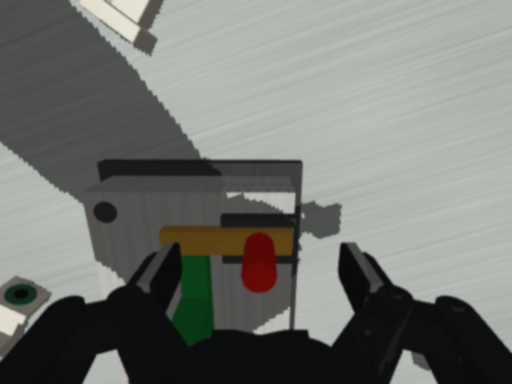

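The knob stands between the open fingers at column 259 (the finger tips are at 182 and 340). I close, then draw along +y.

```bash
python3 -m inch '[[[0,0,0],[0.002,-0.003,0.003],1],[[0,0,0],[0,0,0],1],[[0,0,0],[0,0,0],1],[[0,0,0],[0,0,0],1],[[0,0,0],[0,0,0],1],[[0,0,0],[0,0,0],1],[[0,0,0],[0,0,0],1],[[0,0,0],[0,0,0],1]]'
python3 -m inch '[[[0,0,0],[0,0,0],1],[[0,0,0],[0,0.015,0],1],[[0,0,0],[0,0.025,0],1],[[0,0,0],[0,0.03,0],1],[[0,0,0],[0,0.03,0],1],[[0,0,0],[0,0.025,0],1],[[0,0,0],[0,0.015,0],1],[[0,0,0],[0,0.008,0],1],[[0,0,0],[0,0,0],1],[[0,0,0],[0,0,0],1]]'
```

```text
clock: 2.83
eef_pos: [0.4966, 0.1902, 0.0635]
tool_rot: [0.156, 0.988, 0.0, 0.0]
ft_force: [0.4, -0.3, 3.4]
grip_width: 0.0166
grasp_force: 58.4
clock: 3.67
eef_pos: [0.5098, 0.2308, 0.0635]
tool_rot: [0.156, 0.988, -0.002, 0.0]
ft_force: [-1.7, -4.4, 7.5]
grip_width: 0.0164
grasp_force: 59.2
```

```bash
python3 -m inch '[[[0,0,0],[0,0.007,0],1],[[0,0,0],[0,0.003,0],1],[[0,0,0],[0,0,0],1],[[0,0,0],[0,0,0],1]]'; python3 -m inch '[[[0,0,0],[0,0.005,0],1],[[0,0,0],[0,0.003,0],1],[[0,0,0],[0,0,0],1],[[0,0,0],[0,0,0],1]]'
```

```text
clock: 4.0
eef_pos: [0.5098, 0.2309, 0.0634]
tool_rot: [0.157, 0.988, -0.004, -0.0]
ft_force: [-3.8, -11.4, 12.0]
grip_width: 0.0162
grasp_force: 59.7
clock: 4.33
eef_pos: [0.5099, 0.231, 0.0633]
tool_rot: [0.158, 0.987, -0.006, -0.001]
ft_force: [-6.1, -17.2, 14.3]
grip_width: 0.0164
grasp_force: 60.3
```

Force rises with no motion, so the slide is at its end stop. I release, rise and look.

```bash
python3 -m inch '[[[0,0,0],[0,0,0],-1],[[0,0,0],[0,0,0],-1],[[0,0,0],[0,0,0],-1],[[0,0,0],[0,0,0],-1],[[0,0,0],[0,0,0],-1],[[0,0,0],[0,0,-0.05],-1],[[0,0,0],[0,0,-0.1],-1],[[0,0,0],[0,0,-0.12],-1],[[0,0,0],[0,-0.12,-0.12],-1],[[0,0,0],[-0.08,-0.12,0],-1]]'
python3 -m inch '[[[0,0,0],[-0.08,-0.06,0],-1],[[0,0,0],[0,0,0],-1],[[0,0,0],[0,0,0],-1]]'
python3 - <<'E'
from m import *
c=vision.camera("wrist");pickle.dump(c,open("w3.pkl","wb"));o=rects(c,(130,60,400,384))
cv2.imwrite("pics/w3.png",c["img"][:,:,::-1])
E
```

```text
clock: 5.17
eef_pos: [0.5155, 0.173, 0.1801]
tool_rot: [0.152, 0.988, 0.003, 0.004]
ft_force: [2.1, -0.4, 0.3]
grip_width: 0.0854
grasp_force: 0.0
clock: 5.42
eef_pos: [0.5318, 0.1439, 0.1735]
tool_rot: [0.157, 0.988, 0.0, 0.0]
ft_force: [-0.4, 0.0, -1.2]
grip_width: 0.0851
grasp_force: 0.0
red [348.4 142.1] [334 131  29  24 506] [[330.79998779296875, 147.60000610351562], [337.29998779296875, 128.10000610351562], [365.20001220703125, 137.39999389648438], [358.70001220703125, 156.89999389648438]]
yel [304.9 138.7] [ 276  129   63   20 1076] [[276.0, 129.0], [362.0, 129.0], [362.0, 148.0], [276.0, 148.0]]
grn [250.  194.7] [ 235  133   32  114 2326] [[184.1999969482422, 157.60000610351562], [255.8000030517578, 127.69999694824219], [343.0, 336.5], [271.5, 366.3999938964844]]
```

View pics/w3.png

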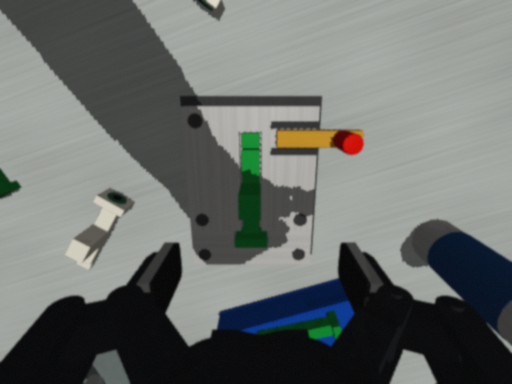

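The slide is well clear (brass 276–362 at row 139). The tail at (250,133) is free and the pattern runs down to its end plate at (251,240).

Run:
```python
from m import *
c=pickle.load(open("w3.pkl","rb"));m=masks(c,(225,120,275,255))["grn"];ys,xs=np.nonzero(m)
print([(int(q),int(xs[ys==q].min()),int(xs[ys==q].max())) for q in range(132,250,6) if (ys==q).any()],ys.min(),ys.max())
ctr=lambda q:(xs[ys==q].min()+xs[ys==q].max())/2
tail=plane(c,(ctr(136),ys.min()-.5),.046);plate=plane(c,(ctr(244),ys.max()+.5),.066)
g=plate-tail;a=np.arctan2(g[1],g[0]);print("yaw",np.degrees(a),"len",np.hypot(*g[:2]),tail,plate)
u=np.array([np.cos(a),np.sin(a),0]);p=(tail+plate)/2+u*.0025;print("origin",p)
p=np.array([*p[:2],.036+.018])   # grasp point: z 37 of pattern
for z in(.054,.061):go([p[0],p[1],z],down(np.radians(72.05)))
```

```text
[(138, 242, 259), (144, 242, 259), (150, 242, 259), (156, 242, 259), (162, 242, 259), (168, 241, 259), (174, 242, 259), (180, 242, 258), (186, 241, 259), (192, 239, 259), (198, 239, 259), (204, 239, 259), (210, 239, 259), (216, 239, 259), (222, 243, 258), (228, 242, 260), (234, 236, 266), (240, 235, 266), (246, 235, 266)] 133 246
yaw -18.094726251912572 len 0.11383474517074875 [0.48130085 0.15064781 0.046     ] [0.58950582 0.115292   0.066     ]
origin [0.53777969 0.13219343 0.056     ]
n 4 turn [0.0, -0.0, -0.0] shift [-0.0085, -0.0083, 0.0993]
n 3 turn [0.0, -0.0, -0.0] shift [-0.0114, -0.011, 0.1246]
```

```bash
python3 -m inch '[[[0,0,0],[-0.034,-0.033,0.05],-1],[[0,0,0],[0,0,0.1],-1],[[0,0,0],[0,0,0.1],-1],[[0,0,0],[0,0,0.07],-1],[[0,0,0],[0,0,0.04],-1],[[0,0,0],[0,0,0.018],-1],[[0,0,0],[0,0,0],-1],[[0,0,0],[0,0,0],-1]]'
python3 - <<'E'
from m import *
go([.5378,.1322,.060],down(np.radians(72.05)))
E
```

```text
clock: 6.13
eef_pos: [0.5378, 0.1332, 0.0603]
tool_rot: [0.155, 0.988, 0.0, -0.0]
ft_force: [1.0, 1.1, 0.0]
grip_width: 0.0853
grasp_force: 0.0
n 1 turn [0.0, -0.0, 0.0003] shift [-0.001, -0.0032, 0.0009]
```

```bash
python3 -m inch '[[[0,0,0],[-0.001,-0.0032,0],1],[[0,0,0],[0,0,0],1],[[0,0,0],[0,0,0],1],[[0,0,0],[0,0,0],1],[[0,0,0],[0,0,0],1],[[0,0,0],[0,0,0],1],[[0,0,0],[0,0,0],1],[[0,0,0],[0,0,0],1]]'
python3 -m inch '[[[0,0,0],[0,0,-0.01],1],[[0,0,0],[0,0,-0.02],1],[[0,0,0],[0,0,-0.03],1],[[0,0,0],[0,0,-0.05],1],[[0,0,0],[0,0,-0.08],1],[[0,0,0],[0,0,-0.12],1],[[0,0,0],[0,0,-0.12],1],[[0,0,0],[0,0,-0.12],1],[[0,0,0],[0,0,0],1],[[0,0,0],[0,0,0],1]]'
python3 - <<'E'
from m import *
C={n:vision.camera(n) for n in("scene","top")};pickle.dump(C,open("c2.pkl","wb"))
print(telemetry.get_obs()["eef_pos"])
cv2.imwrite("pics/c2.png",np.hstack([crop(C["scene"],140,100,190,170,2),crop(C["top"],180,60,180,170,2)]))
E
```

```text
clock: 6.8
eef_pos: [0.5381, 0.1313, 0.0605]
tool_rot: [0.156, 0.988, 0.0, 0.0]
ft_force: [-0.4, 0.5, 2.6]
grip_width: 0.019
grasp_force: 61.0
clock: 7.63
eef_pos: [0.5396, 0.1317, 0.2288]
tool_rot: [0.156, 0.988, 0.001, 0.003]
ft_force: [0.4, -0.9, -1.6]
grip_width: 0.0194
grasp_force: 60.7
[0.53734098 0.13108678 0.22481669]
```

View pics/c2.png

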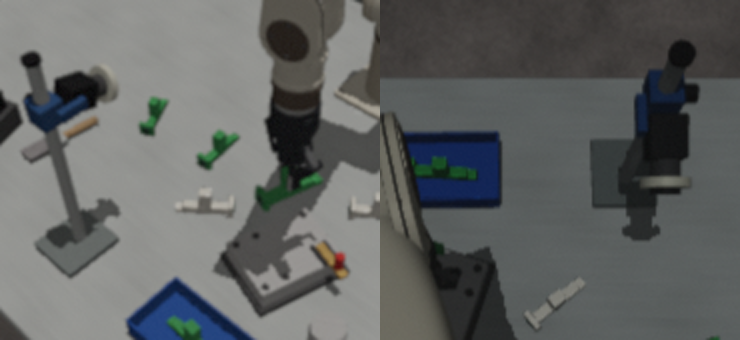

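The pattern is held clear of the mould (scene crop centre) and the stand's ring is at top pixel ~(323,151). For a precise lens pose I take two oblique wrist views of the head from either side.

```bash
cat >> h.py <<'E'
def pat(yaw,tilt): # tool rotation so that held pattern has x at yaw, rising by tilt
    x=np.array([np.cos(tilt)*np.cos(yaw),np.cos(tilt)*np.sin(yaw),np.sin(tilt)]);y=np.array([-np.sin(yaw),np.cos(yaw),0])
    return R.from_matrix(np.array([-x,y,-np.cross(x,y)]).T)
E
python3 - <<'E'
from h import *
go([.46,-.085,.45],pat(0,np.radians(38)))
E
```

```text
n 9 turn [-0.0018, -0.0116, -0.0053] shift [-0.011, -0.0812, -0.0869]
```

```bash
python3 -m inch '[[[-0.0018,-0.0116,-0.0053],[-0.011,-0.081,-0.087],1],[[-0.0018,-0.0116,-0.0053],[-0.011,-0.081,-0.087],1],[[-0.0018,-0.0116,-0.0053],[-0.011,-0.081,-0.087],1],[[-0.0018,-0.0116,-0.0053],[-0.011,-0.081,-0.087],1],[[-0.0018,-0.0116,-0.0053],[-0.011,-0.081,-0.087],1],[[-0.0018,-0.0116,-0.0053],[-0.011,-0.081,-0.087],1],[[-0.0018,-0.0116,-0.0053],[-0.011,-0.081,-0.087],1],[[-0.0018,-0.0116,-0.0053],[-0.011,-0.081,-0.087],1],[[-0.0018,-0.0116,-0.0053],[-0.011,-0.081,-0.087],1],[[0,0,0],[0,0,0],1]]'
python3 -m inch '[[[0,0,0],[0,0,0],1],[[0,0,0],[0,0,0],1]]'
python3 - <<'E'
from h import *
c=vision.camera("wrist");pickle.dump(c,open("l1.pkl","wb"));print(proj(c,[.639,-.1855,.32]),np.round(telemetry.get_obs()["joint_pos"],2))
cv2.imwrite("pics/l1.png",c["img"][:,:,::-1])
go([.46,-.285,.45],pat(0,np.radians(38)))
E
```

```text
clock: 8.57
eef_pos: [0.4577, -0.0893, 0.4537]
tool_rot: [0.005, 0.945, -0.004, 0.328]
ft_force: [1.0, -1.2, -0.1]
grip_width: 0.0193
grasp_force: 60.8
clock: 8.73
eef_pos: [0.4598, -0.0843, 0.4485]
tool_rot: [0.002, 0.946, -0.0, 0.323]
ft_force: [0.6, -0.2, -1.8]
grip_width: 0.0191
grasp_force: 60.8
(np.float64(187.52094365904105), np.float64(208.7811134792699)) [-0.29 -0.33 -0.19  1.08  0.18 -0.23]
n 6 turn [-0.0, -0.0002, -0.0] shift [-0.0006, -0.1119, -0.0009]
```

```bash
python3 -m inch '[[[0,0,0],[0,-0.112,0],1],[[0,0,0],[0,-0.112,0],1],[[0,0,0],[0,-0.112,0],1],[[0,0,0],[0,-0.112,0],1],[[0,0,0],[0,-0.112,0],1],[[0,0,0],[0,-0.112,0],1],[[0,0,0],[0,0,0],1],[[0,0,0],[0,0,0],1],[[0,0,0],[0,0,0],1]]'
python3 - <<'E'
from h import *
c=vision.camera("wrist");pickle.dump(c,open("l2.pkl","wb"));print(proj(c,[.639,-.1855,.32]))
a=pickle.load(open("l1.pkl","rb"))
cv2.imwrite("pics/l12.png",np.hstack([crop(a,110,130,130,130,3),crop(c,260,130,130,130,3)]))
E
```

```text
clock: 9.53
eef_pos: [0.4612, -0.2845, 0.4486]
tool_rot: [0.0, 0.946, 0.001, 0.323]
ft_force: [0.2, -0.5, -0.3]
grip_width: 0.0189
grasp_force: 60.7
(np.float64(330.5152640338098), np.float64(207.94379545008013))
```

View pics/l12.png

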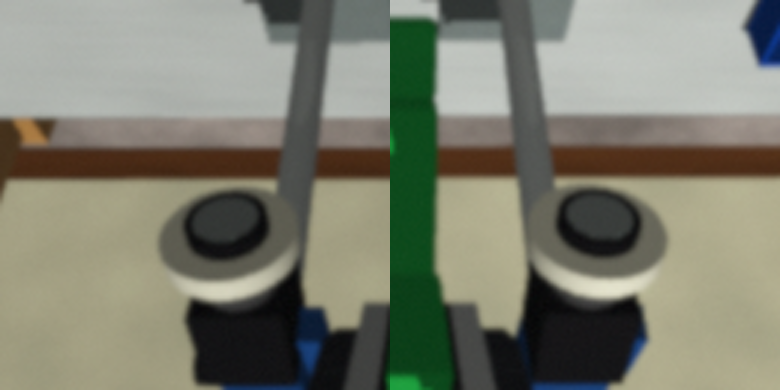

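The view is inverted. The lens glass is at about (186,204) in view 1 and (329.5,203) in view 2, protruding from the grey ring face. I fit ellipses to the glass, barrel front and ring face.

Run:
```python
from h import *
for n,(u,v) in(("l1",(186,204)),("l2",(329,203))):
    c=pickle.load(open(n+".pkl","rb"));g=c["img"].astype(int)
    print(n,"h",[tuple(g[v,x].tolist()) for x in range(u-28,u+30,2)]);print(n,"v",[tuple(g[y,u].tolist()) for y in range(v-16,v+34,2)])
```

```text
l1 h [(157, 154, 126), (157, 155, 127), (157, 152, 125), (137, 134, 111), (101, 99, 85), (91, 91, 80), (79, 78, 68), (24, 23, 21), (41, 43, 42), (51, 54, 52), (52, 55, 53), (52, 56, 53), (53, 56, 54), (52, 55, 52), (52, 54, 54), (52, 54, 53), (51, 55, 53), (51, 55, 53), (43, 45, 43), (17, 18, 19), (21, 21, 20), (79, 77, 68), (93, 91, 80), (92, 92, 81), (92, 92, 80), (89, 89, 79), (74, 76, 73), (96, 96, 85), (156, 153, 126)]
l1 v [(80, 55, 34), (139, 131, 105), (130, 128, 106), (57, 56, 49), (43, 45, 44), (52, 54, 53), (52, 55, 54), (53, 55, 53), (52, 54, 54), (53, 55, 53), (52, 55, 53), (35, 38, 37), (16, 15, 17), (18, 17, 19), (52, 50, 45), (90, 89, 77), (93, 93, 81), (113, 111, 98), (191, 189, 168), (212, 210, 190), (206, 205, 184), (130, 129, 116), (55, 55, 54), (26, 26, 27), (15, 16, 16)]
l2 h [(180, 176, 145), (155, 152, 127), (91, 91, 83), (101, 100, 88), (102, 101, 88), (102, 102, 89), (101, 100, 88), (57, 57, 50), (13, 14, 14), (37, 38, 38), (56, 60, 56), (58, 61, 59), (58, 61, 59), (57, 62, 60), (57, 60, 59), (59, 62, 60), (58, 61, 60), (58, 61, 59), (59, 61, 59), (57, 60, 58), (29, 31, 29), (52, 52, 46), (100, 100, 87), (104, 103, 90), (119, 117, 100), (164, 160, 133), (174, 170, 141), (175, 171, 141), (175, 172, 142)]
l2 v [(77, 49, 29), (136, 125, 98), (143, 140, 116), (65, 64, 56), (49, 51, 49), (58, 62, 59), (58, 61, 60), (57, 61, 59), (57, 60, 59), (57, 60, 58), (57, 61, 59), (40, 42, 41), (16, 16, 19), (20, 20, 22), (51, 50, 45), (98, 97, 86), (102, 101, 88), (112, 112, 98), (198, 196, 176), (224, 223, 201), (223, 221, 200), (155, 153, 138), (65, 64, 63), (28, 28, 28), (19, 18, 20)]
```

```bash
cat > lens.py <<'E'
from h import *
from scipy.optimize import least_squares
def edge(g,ctr,rs,thr,up):
    P=[]
    for a in np.radians(np.arange(0,360,6)):
        xs=(ctr[0]+rs*np.cos(a)).astype(np.float32)[None];ys=(ctr[1]+rs*np.sin(a)).astype(np.float32)[None]
        v=cv2.remap(g,xs,ys,cv2.INTER_LINEAR)[0]; s=(v>thr) if up else (v<thr)
        i=np.argmax(s)
        if s[i] and i>0:
            k=i-1+(thr-v[i-1])/(v[i]-v[i-1]);P.append(np.array([xs[0,0]+0,0]) if 0 else np.array(ctr)+(rs[0]+k*(rs[1]-rs[0]))*np.array([np.cos(a),np.sin(a)]))
    return np.array(P,np.float32)
def clean(P):
    for _ in range(4):
        (x,y),(w,h),t=cv2.fitEllipse(P);t=np.radians(t);q=P-[x,y]
        u=q@[np.cos(t),np.sin(t)];v=q@[-np.sin(t),np.cos(t)]
        e=np.abs(np.hypot(u/(w/2),v/(h/2))-1)*min(w,h)/2;P=P[e<max(.5,2*np.median(e))]
    print(len(P),"ell",np.round([x,y,w,h],2),"rms px",e.std().round(2));return P
E
cat > lfit.py <<'E'
from lens import *
ring=[];glass=[]
for n,cg,cr in(("l1",(185.5,204.5),(186.5,207.5)),("l2",(329,203.5),(329,206.5))):
    c=pickle.load(open(n+".pkl","rb"));g=c["img"][:,:,1].astype(np.float32)
    ring.append((c,clean(edge(g,cr,np.arange(17,29,.25),125,True)[:])))
    glass.append((c,clean(edge(g,cg,np.arange(7,15,.25),36,False))))
def frame(yaw,t):return np.array([np.cos(t)*np.cos(yaw),np.cos(t)*np.sin(yaw),np.sin(t)]) # lens +x
def res(q,data,nrm,r):
    out=[]
    for c,P in data:
        for p in P:
            o,d=ray(c,p);s=((q-o)@nrm)/(d@nrm);out.append(np.linalg.norm(o+s*d-q)-r)
    return np.array(out)*1e3
s=least_squares(lambda z:res(z[:3],ring,frame(z[3],z[4]),z[5]),[.639,-.1855,.32,0,.3,.032],x_scale=[.1,.1,.1,1,1,.1],loss="soft_l1")
print("ring",s.x[:3],np.degrees(s.x[3:5]),s.x[5],np.sqrt(np.mean(s.fun**2)))
s3=least_squares(lambda z:res(z[:3],ring,frame(z[3],z[4]),.032),[.639,-.1855,.32,0,.3],loss="soft_l1");print("ring r32",s3.x[:3],np.degrees(s3.x[3:]))
n=frame(*s.x[3:5])
s2=least_squares(lambda z:res(z[:3],glass,n,z[3]),[.639,-.1855,.32,.012],loss="soft_l1");print("glass",s2.x,np.sqrt(np.mean(s2.fun**2)))
d=s2.x[:3]-s.x[:3];print("glass-ring along -x",-d@n,"off axis",d+(-d@n)*n)
E
python3 lfit.py
```

```text
22 ell [187.49 207.67  30.12  51.53] rms px 0.08
30 ell [184.52 202.53  14.82  22.21] rms px 0.04
19 ell [326.96 206.4   29.44  50.16] rms px 0.12
26 ell [329.54 201.83  15.21  22.94] rms px 0.05
ring [ 0.64767042 -0.18855583  0.31079344] [1.81091849e-02 2.10934187e+01] 0.03553530090864401 0.5717639245198427
ring r32 [ 0.63967171 -0.18855415  0.31574454] [ 0.37584603 17.09618315]
glass [ 0.62992422 -0.18827694  0.31549616  0.01567189] 0.8160974242555844
glass-ring along -x 0.014864579530219557 off axis [-0.00387763  0.00028326  0.01005232]
```

```bash
python3 - <<'E'
s=open("lens.py").read()
s=s.replace("def edge(g,ctr,rs,thr,up):","def edge(g,ctr,rs,thr,up,skip=(0,0)):").replace("    for a in np.radians(np.arange(0,360,6)):","    for a in np.arange(0,360,4):\n        if (a-skip[0])%360<(skip[1]-skip[0])%360: continue\n        a=np.radians(a)")
open("lens.py","w").write(s)
s=open("lfit.py").read()
s=s.replace('for n,cg,cr in(("l1",(185.5,204.5),(186.5,207.5)),("l2",(329,203.5),(329,206.5)))','for n,cg,cr,sk in(("l1",(185,203),(186.5,207.5),(280,25)),("l2",(329.5,202),(329.5,206.5),(155,260)))').replace("np.arange(17,29,.25),125,True)","np.arange(10,29,.25),125,True,sk)")
open("lfit.py","w").write(s)
E
python3 lfit.py
```

```text
63 ell [185.94 207.14  29.9   48.39] rms px 0.06
65 ell [184.5  202.51  15.19  22.06] rms px 0.07
64 ell [328.04 206.23  29.55  47.78] rms px 0.04
58 ell [329.58 201.76  15.15  23.02] rms px 0.07
ring [ 0.63896773 -0.18836176  0.31587916] [-0.50630271 16.77115204] 0.03184676116334523 0.3133028063899881
ring r32 [ 0.63927318 -0.18836867  0.31566029] [-0.49948702 16.97990549]
glass [ 0.62996745 -0.18824769  0.31544498  0.01533519] 0.4739198197015982
glass-ring along -x 0.00874335960433676 off axis [-6.29143077e-04  4.00976575e-05  2.08871480e-03]
```

The fit is good (ring radius 31.8 mm, rms 0.3 mm). The lens is at about (0.630,-0.188,0.3145), with a tilt of 17° and a yaw of about -0.4°. I compute the presentation move.

```bash
cat > pres.py <<'E'
from h import *
L=np.array([.6302,-.1882,.3145]);yaw,t=np.radians([-.4,17.0])
T=pat(yaw,t);M=T.as_matrix();X,Y,Z=-M[:,0],M[:,1],-M[:,2]
face=L-.1*X;org=face-.055*X-.015*Z;tcp=org+.0245*Z
if __name__=="__main__": print("tcp",tcp,"face",face);go(tcp,T)
E
python3 pres.py
```

```text
tcp [ 0.47919891 -0.1871458   0.27826728] face [ 0.53457185 -0.18753238  0.28526283]
n 6 turn [0.0001, 0.0096, 0.0002] shift [0.0378, 0.0537, 0.0884]
```

```bash
python3 -m inch '[[[0.0001,0.0096,0.0002],[0.0378,0.0537,0.0884],1],[[0.0001,0.0096,0.0002],[0.0378,0.0537,0.0884],1],[[0.0001,0.0096,0.0002],[0.0378,0.0537,0.0884],1],[[0.0001,0.0096,0.0002],[0.0378,0.0537,0.0884],1],[[0.0001,0.0096,0.0002],[0.0378,0.0537,0.0884],1],[[0.0001,0.0096,0.0002],[0.0378,0.0537,0.0884],1],[[0,0,0],[0,0,0],1],[[0,0,0],[0,0,0],1],[[0,0,0],[0,0,0],1],[[0,0,0],[0,0,0],1]]'
python3 - <<'E'
from pres import *
go(tcp,T)
C={n:vision.camera(n) for n in("scene","top","wrist")};pickle.dump(C,open("c3.pkl","wb"))
P=lambda a,b,c:org+a*X+b*Y+c*Z
for n in("scene","top","wrist"):
    c=C[n];h=cv2.cvtColor(c["img"],cv2.COLOR_RGB2HSV);m=cv2.inRange(h,(45,110,15),(75,255,255))
    k,_,st,ce=cv2.connectedComponentsWithStats(m)
    print(n,[(st[i].tolist()) for i in range(1,k) if st[i,4]>40])
    print("  exp",[np.round(proj(c,P(*q)),1).tolist() for q in((.055,-.017,.03),(.055,.017,.03),(.055,.017,0),(.055,-.017,0),(-.06,-.009,.01),(-.06,.009,.01))])
s,t,w=C["scene"],C["top"],C["wrist"]
cv2.imwrite("pics/c3.png",np.hstack([crop(s,150,110,80,90,5),crop(t,280,130,80,90,5)]))
E
```

```text
clock: 10.42
eef_pos: [0.4798, -0.1897, 0.2819]
tool_rot: [0.005, 0.988, -0.002, 0.151]
ft_force: [0.3, 1.2, -0.6]
grip_width: 0.0188
grasp_force: 60.5
n 1 turn [-0.0006, 0.0011, -0.0004] shift [0.0055, 0.0084, 0.0108]
scene [[215, 119, 23, 18, 117], [211, 149, 12, 18, 82], [239, 165, 20, 19, 124], [224, 259, 26, 25, 208]]
  exp [[213.5, 128.1], [220.0, 132.2], [218.8, 139.8], [212.4, 135.7], [236.9, 127.7], [240.3, 129.7]]
top [[0, 109, 25, 43, 790], [194, 139, 34, 11, 211], [316, 196, 15, 19, 154], [290, 234, 12, 37, 220]]
  exp [[328.9, 196.2], [315.4, 196.1], [313.2, 195.0], [326.3, 195.1], [322.8, 239.4], [315.8, 239.4]]
wrist [[275, 0, 27, 93, 1585], [109, 9, 74, 99, 2151], [232, 136, 56, 190, 6980], [390, 238, 66, 29, 964]]
  exp [[238.3, 319.7], [291.3, 319.7], [287.0, 288.9], [241.4, 288.9], [249.3, 134.3], [280.5, 134.2]]
```

View pics/c3.png

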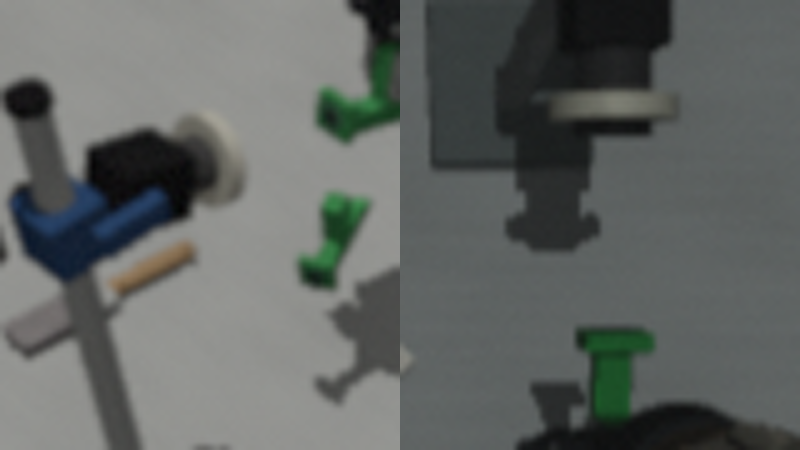

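The pattern's end plate (scene crop (340,115), top crop (615,340)) faces the ring, in line and upright. I apply the small remaining correction and compare predicted and seen outlines.

```bash
python3 -m inch '[[[0,0,0],[0,0,0],1],[[0,0,0],[0,0,0],1],[[0,0,0],[0,0,0],1],[[0,0,0],[0,0,0],1]]'
cat > chk.py <<'E'
from pres import *
go(tcp,T)
C={n:vision.camera(n) for n in("scene","top","wrist")}
o=telemetry.get_obs();A=R.from_quat(o["tool_rot"]).as_matrix();x,y,z=-A[:,0],A[:,1],-A[:,2];og=np.array(o["eef_pos"])-.0245*z
P=lambda a,b,c:og+a*x+b*y+c*z
print("face in lens mm",np.round(1e3*np.array([(P(.055,0,.015)-L)@v for v in(X,Y,Z)]),1),"ang",np.degrees((R.from_quat(o["tool_rot"]).inv()*T).magnitude()))
for n,b in(("scene",(205,105,245,145)),("top",(305,190,340,245)),("wrist",(225,125,300,330))):
    c=C[n];h=cv2.cvtColor(c["img"],cv2.COLOR_RGB2HSV);m=cv2.inRange(h,(45,110,15),(75,255,255));k=np.zeros_like(m);k[b[1]:b[3],b[0]:b[2]]=1;m*=k
    ys,xs=np.nonzero(m)
    if n=="scene": print("scene hull",cv2.approxPolyDP(cv2.convexHull(cv2.findNonZero(m)),1,True).reshape(-1,2).tolist())
    else: print(n,"rows",[(int(q),int(xs[ys==q].min()),int(xs[ys==q].max())) for q in range(ys.min(),ys.max()+1,3 if n=="top" else 9) if (ys==q).any()],ys.min(),ys.max())
    print("  exp plate/tail/bar",[np.round(proj(c,P(*q)),1).tolist() for q in((.055,-.017,.03),(.055,.017,.03),(.055,.017,0),(.055,-.017,0),(.045,-.017,.03),(.045,.017,.03),(-.06,-.009,.01),(-.06,.009,.01),(-.045,-.009,.018),(-.045,.009,.018))])
E
python3 chk.py
```

```text
clock: 10.9
eef_pos: [0.4789, -0.1895, 0.2797]
tool_rot: [0.005, 0.989, -0.001, 0.149]
ft_force: [-0.5, 0.2, -0.1]
grip_width: 0.0191
grasp_force: 60.5
n 1 turn [-0.0003, 0.0005, -0.0006] shift [0.0005, 0.008, 0.0049]
face in lens mm [-99.9  -2.4   1.5] ang 0.25495803257902405
scene hull [[238, 130], [219, 137], [214, 134], [215, 129], [226, 119], [229, 119]]
  exp plate/tail/bar [[213.1, 127.4], [219.6, 131.6], [218.4, 139.2], [212.0, 135.0], [215.2, 126.9], [221.6, 131.0], [236.5, 127.2], [239.9, 129.2], [234.1, 126.0], [237.4, 128.1]]
top rows [(197, 316, 328), (200, 317, 329), (203, 319, 325), (206, 319, 325), (209, 318, 325), (212, 318, 324), (233, 318, 318), (236, 317, 319), (239, 318, 321)] 197 239
  exp plate/tail/bar [[330.0, 196.2], [316.5, 196.1], [314.2, 195.0], [327.3, 195.1], [329.9, 200.2], [316.4, 200.0], [323.6, 239.5], [316.7, 239.4], [324.5, 234.4], [317.5, 234.4]]
wrist rows [(136, 247, 250), (145, 245, 274), (154, 246, 274), (163, 246, 273), (172, 245, 274), (181, 246, 274), (190, 246, 274), (199, 245, 273), (208, 246, 273), (217, 246, 273), (226, 243, 276), (235, 241, 278), (244, 239, 280), (253, 238, 281), (262, 239, 281), (271, 239, 280), (280, 239, 280), (289, 239, 280), (298, 239, 280), (307, 234, 285), (316, 232, 286), (325, 256, 270)] 136 325
  exp plate/tail/bar [[233.0, 325.4], [286.8, 325.5], [283.0, 293.5], [236.8, 293.5], [232.5, 312.6], [287.4, 312.6], [244.2, 137.2], [275.9, 137.2], [243.9, 166.2], [276.2, 166.2]]
```

```bash
python3 -m inch '[[[-0.0003,0.0005,-0.0006],[0.0005,0.008,0.005],1],[[0,0,0],[0,0,0],1],[[0,0,0],[0,0,0],1],[[0,0,0],[0,0,0],1],[[0,0,0],[0,0,0],1],[[0,0,0],[0,0,0],1]]'
python3 chk.py | grep -E "^n |face"
python3 - <<'E'
from h import *
C=pickle.load(open("c0.pkl","rb"));q=[.639,-.1884,.3157]
print("ring exp top",proj(C["top"],q),"obs 322.8,151; scene",proj(C["scene"],q),"obs 193.7,141.2")
print(np.abs(telemetry.get_obs()["joint_vel"]).max())
E
```

```text
clock: 11.55
eef_pos: [0.4793, -0.1868, 0.2781]
tool_rot: [0.003, 0.989, -0.001, 0.148]
ft_force: [-0.3, 0.4, -0.5]
grip_width: 0.0192
grasp_force: 60.5
n 1 turn [0.0, -0.0001, 0.0001] shift [0.0002, -0.001, -0.0005]
face in lens mm [-100.     0.3   -0.1] ang 0.04977834392334677
ring exp top (np.float64(322.07692331076265), np.float64(152.74615886564854)) obs 322.8,151; scene (np.float64(191.8774331501069), np.float64(141.26508889303832)) obs 193.7,141.2
0.0028411708659580068
```

```bash
python3 -c "
from workcell import workorder
print(workorder.job_done())"
```

```text
the job is handed in; nothing more can be done
None
```

I drew the slide back to its stop, lifted the green pattern out and handed the job in with it held still, gate up, in front of the lens; by my measurements its end face is 100 mm away, centred to about 0.3 mm and square to within 0.1°, relative to a lens pose I could only locate to a few mm and about 2° of tilt.

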